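# Gauge the bores of roll hubs and set the tight one aside

### The job

Three aluminium roll hubs stand in the gauging board: try the plug gauge in the bore of each, working along the row from the robot's left to its right, held upright and without forcing it - a good bore takes it (let it in by at least half of its plug), a tight one stops it at the mouth, where you just let it bear lightly. Put the gauge back upright in its wooden block, and set the hub that would not take it flange-down in the grey rework tray. Leave the hubs that passed in their stalls, drop or tip nothing, and do not disturb the other things on the bench.

Things in the scene. Friction and masses are not known exactly. Their poses are not given: they have to be found in the camera images.
- hub_a_mid (a point): Aluminium roll hub, one of three alike outside, loose, 0.32 kg: flange 90 mm across, 10 mm thick, below; round boss 50 mm across on it, up to 55 mm over the underside. Stands flange-down in any of the stalls; only the gauge tells if its bore is good (30 mm) or tight (25 mm). This point: on its axis half-way up, 27.5 mm over the underside; z up along the bore.
- hub_a_mouth (a point): Centre of the top mouth of the bore of hub_a, 55 mm above its underside; z up along the bore, which goes right through the hub.
- hub_b_mid (a point): Aluminium roll hub, one of three alike outside, loose, 0.32 kg: flange 90 mm across, 10 mm thick, below; round boss 50 mm across on it, up to 55 mm over the underside. Stands flange-down in any of the stalls; only the gauge tells if its bore is good (30 mm) or tight (25 mm). This point: on its axis half-way up, 27.5 mm over the underside; z up along the bore.
- hub_b_mouth (a point): Centre of the top mouth of the bore of hub_b, 55 mm above its underside; z up along the bore, which goes right through the hub.
- hub_c_mid (a point): Aluminium roll hub, one of three alike outside, loose, 0.32 kg: flange 90 mm across, 10 mm thick, below; round boss 50 mm across on it, up to 55 mm over the underside. Stands flange-down in any of the stalls; only the gauge tells if its bore is good (30 mm) or tight (25 mm). This point: on its axis half-way up, 27.5 mm over the underside; z up along the bore.
- hub_c_mouth (a point): Centre of the top mouth of the bore of hub_c, 55 mm above its underside; z up along the bore, which goes right through the hub.
- gauge_grip (a point): Plug gauge, 128 mm long, 0.36 kg, loose, upright, plug down in its block: steel plug 28 mm across, 45 mm long; collar 40 mm across, 45 to 52 mm above the tip; dark hexagonal handle, 24 mm across flats, from there to the top. This point: on the axis, near the middle of the handle, 94 mm above the tip; z from plug to handle; handle flats face 30, 90 and 150 degrees from its x.
- gauge_tip (a point): Centre of the flat lower end of the gauge's plug, 94 mm below gauge_grip; z towards the handle. The plug's end is chamfered 3 mm at 45 degrees, down to 22 mm across, so that it enters a tight bore by only some 2 mm.
- stand_mouth (a point): Gauge block: a fixed wooden block 76 x 76 x 48 mm on the bench with an upright round hole 36 mm across and 40 mm deep for the gauge. This point: centre of the hole's mouth, on the block's top. With the gauge home in it the tip is 40 mm below this point.
- stall_1 (a point): Gauging board: fixed plywood, 391 x 112 mm, 12 mm thick, with battens 6 mm high round three stalls in a row, each about 96 mm wide and 117 to 125 mm along the row inside. This point: centre of the floor of the left-hand stall (left seen from the robot, +y end), 12 mm above the bench; y along the row, from stall_2 to stall_1.
- stall_2 (a point): Centre of the floor of the middle stall of the gauging board, 127 mm from stall_1.
- stall_3 (a point): Centre of the floor of the right-hand stall of the gauging board (the robot's right, -y end), 127 mm from stall_2.
- tray_floor (a point): Rework tray: grey sheet-steel tray, open on top, fixed, 200 mm (its x) by 180 mm (its y) outside, 40 mm high, walls 4 mm. This point: centre of its inner floor, about 5 mm above the bench.
- ink_jar: Bystander: ink jar, 76 mm across, 100 mm high; origin at the centre of its underside.
- tape_roll: Bystander: roll of brown tape lying flat, 110 mm across, 48 mm high; origin at the centre of its underside.
- squeegee: Bystander: wooden screen-printing squeegee lying flat, 240 mm along its y, 106 mm along x, 26 mm high; origin at the centre of its underside.
- vinyl_offcut: Bystander: short roll of white vinyl standing on end, 72 mm across, 190 mm high; origin at the centre of its underside.
Mind the look-alikes: they are no part of the job. What is shaped like the part that bears hub_c_mid but black or green is not meant.

How it is judged:
On the way, in this order (a step that is already met when the one before it is completed fails the run):
1. the gauge, upright, is tried in the hub in the left-hand stall: at least 20 mm down a good bore, or bearing on the mouth of a tight one with at least 1 N, its tip within 5 mm of the bore axis (((horizontal distance between hub_a_mouth and stall_1 below 0.045 m and horizontal distance between gauge_tip and hub_a_mouth below 0.005 m and angle between each of gauge_tip, hub_a_mouth's own z axis and vertical below 0.12 rad and z of gauge_tip in the frame of hub_a_mouth below -0.02 m) or (horizontal distance between hub_b_mouth and stall_1 below 0.045 m and horizontal distance between gauge_tip and hub_b_mouth below 0.005 m and angle between each of gauge_tip, hub_b_mouth's own z axis and vertical below 0.12 rad and z of gauge_tip in the frame of hub_b_mouth below -0.02 m) or (horizontal distance between hub_c_mouth and stall_1 below 0.045 m and horizontal distance between gauge_tip and hub_c_mouth below 0.005 m and angle between each of gauge_tip, hub_c_mouth's own z axis and vertical below 0.12 rad and z of gauge_tip in the frame of hub_c_mouth below 0.002 m and contact force between gauge and hub_c above 1 N))), for 0.06 s.
2. the gauge, upright, is tried in the hub in the middle stall: at least 20 mm down a good bore, or bearing on the mouth of a tight one with at least 1 N, its tip within 5 mm of the bore axis (((horizontal distance between hub_a_mouth and stall_2 below 0.045 m and horizontal distance between gauge_tip and hub_a_mouth below 0.005 m and angle between each of gauge_tip, hub_a_mouth's own z axis and vertical below 0.12 rad and z of gauge_tip in the frame of hub_a_mouth below -0.02 m) or (horizontal distance between hub_b_mouth and stall_2 below 0.045 m and horizontal distance between gauge_tip and hub_b_mouth below 0.005 m and angle between each of gauge_tip, hub_b_mouth's own z axis and vertical below 0.12 rad and z of gauge_tip in the frame of hub_b_mouth below -0.02 m) or (horizontal distance between hub_c_mouth and stall_2 below 0.045 m and horizontal distance between gauge_tip and hub_c_mouth below 0.005 m and angle between each of gauge_tip, hub_c_mouth's own z axis and vertical below 0.12 rad and z of gauge_tip in the frame of hub_c_mouth below 0.002 m and contact force between gauge and hub_c above 1 N))), for 0.06 s.
3. the gauge, upright, is tried in the hub in the right-hand stall: at least 20 mm down a good bore, or bearing on the mouth of a tight one with at least 1 N, its tip within 5 mm of the bore axis (((horizontal distance between hub_a_mouth and stall_3 below 0.045 m and horizontal distance between gauge_tip and hub_a_mouth below 0.005 m and angle between each of gauge_tip, hub_a_mouth's own z axis and vertical below 0.12 rad and z of gauge_tip in the frame of hub_a_mouth below -0.02 m) or (horizontal distance between hub_b_mouth and stall_3 below 0.045 m and horizontal distance between gauge_tip and hub_b_mouth below 0.005 m and angle between each of gauge_tip, hub_b_mouth's own z axis and vertical below 0.12 rad and z of gauge_tip in the frame of hub_b_mouth below -0.02 m) or (horizontal distance between hub_c_mouth and stall_3 below 0.045 m and horizontal distance between gauge_tip and hub_c_mouth below 0.005 m and angle between each of gauge_tip, hub_c_mouth's own z axis and vertical below 0.12 rad and z of gauge_tip in the frame of hub_c_mouth below 0.002 m and contact force between gauge and hub_c above 1 N))), for 0.06 s.
At the end, for the whole second after the job is handed in: Gauge upright (0.15 rad) in its block, tip within 10 mm of the hole's axis and 35 mm down; the tight hub stands flange-down on the tray floor inside the walls (tilt 0.1 rad); the two good hubs stand upright (0.1 rad) within 35 mm of their starts; all at rest (horizontal distance between gauge_tip and stand_mouth below 0.01 m and z of gauge_tip in the frame of stand_mouth below -0.035 m and angle between gauge_tip's own z axis and vertical below 0.15 rad and x of hub_c_mid in the frame of tray_floor between -0.06 and 0.06 m and y of hub_c_mid in the frame of tray_floor between -0.05 and 0.05 m and z of hub_c_mid in the frame of tray_floor below 0.033 m and angle between each of hub_a_mid, hub_b_mid, hub_c_mid's own z axis and vertical below 0.1 rad and distance of each of hub_a_mid, hub_b_mid from where it was at the start of the episode below 0.035 m and linear speed of each of hub_a, hub_b, hub_c, gauge below 0.02 m/s); the robot touches nothing.
It fails at once if the gauge is forced: more than 45 N between it and a hub (contact force between gauge and hub_a above 45 N or contact force between gauge and hub_b above 45 N or contact force between gauge and hub_c above 45 N).
It fails at once if a hub or the gauge is dropped (moves faster than 0.7 m/s with no finger on it) ((linear speed of hub_a above 0.7 m/s and contact force between hub_a and the fingers below 0.3 N) or (linear speed of hub_b above 0.7 m/s and contact force between hub_b and the fingers below 0.3 N) or (linear speed of hub_c above 0.7 m/s and contact force between hub_c and the fingers below 0.3 N) or (linear speed of gauge above 0.7 m/s and contact force between gauge and the fingers below 0.3 N)).
It fails at once if a hub or the gauge is tipped over by more than 0.6 rad (angle between any of hub_a_mid, hub_b_mid, hub_c_mid, gauge_grip's own z axis and vertical above 0.6 rad).
It fails at once if the ink jar, tape, squeegee or vinyl roll is moved by more than 30 mm (distance of any of ink_jar, tape_roll, squeegee, vinyl_offcut from where it was at the start of the episode above 0.03 m).
It also fails if it takes over 70 s, if anything falls off the work surface, if the arm or the gripper's body presses on something with over 40 N, if the wrist force passes 120 N, or if a joint passes its speed limit or range.

### The arm

A 7-joint arm with a two-finger parallel gripper is mounted at the origin on the work surface. World frame = base frame: x ahead of the robot, y to its left, z up, the work surface at z = 0. Lengths are in m, angles in rad, forces in N, time in s.
With the tool pointing down it reaches from about 0.425 to 1.025 m from the base axis. Payload 9.4 kg.
Tool frame: the origin (TCP) lies at the very end of the fingers, on their centre line; the grasp point (between the pads) lies 19 mm behind it; z points along the fingers, y is the line along which they close (so a half turn about z gives the same grasp; the last joint's range is limited). The gripper opens to 85 mm and grips with 20 to 120 N. Pads are 22 mm wide; open, the fingers measure 114 mm over their backs; the gripper's body (76 mm by 85 mm) begins 54 mm behind the grasp point. The pads swing forward as they close: fully open they stand 13 mm farther back than shut.
Start: joints at [-1.266, 0.599, -0.003, 1.599, 0.002, 0.943, -0.08], TCP at [0.27, 0.673, 0.201] pointing down, gripper open.
Joint ranges: [-2.57, 2.57], [-0.35, 1.97], [-1.29, 1.29], [0.11, 2.56], [-1.05, 4.19], [0.11, 1.86], [-2.63, 2.63]. Speed limits (rad/s): [2.22, 2.22, 3.01, 3.01, 3.14, 3.14, 3.14].

### API

Orientations are given as a unit quaternion [w, x, y, z].
In Python, from station import env gives the robot as it stands. The module is installed in compiled form; this text tells all that it offers.
- The arm moves only by the tool play_rows, never from a script. Its argument "series" is a list that holds one entry, the list of rows, each a list of 5 numbers: the shift along the tool's x, y, z each as a share of 0.1 m, from -1 to 1, then the turn about the tool's z as a share of 180 degrees, from -1 to 1, then the finger opening in mm, from 0 to 85.4. In form: [[[x, y, z, roll, hand], ...]]. A call has 1 to 12 rows; each row shifts and turns the commanded pose from where the row before left it, along the tool's axes as they then stand; what a row does not reach is not made up. A row lasts 1/12 s, in which the tool goes at most 41.7 mm and 7.16 degrees, less where a joint would pass 70% of its speed; a pose out of reach is approached as far as the arm can. A call with a number of a shift or a turn outside -1 to 1 is refused whole. A call with a gripper value outside its range is refused whole. The fingers move at their own pace and stop on an object; "force" is the grip in N (left out, the last holds). Time passes only in rows, so rows that do not move let the fingers close. It gives the time, the measured TCP pose, the force, the opening and the grip force at its end, in the units of the state.
- env.sense(): the state, without advancing time (a new reading comes with each control period).
- env.read_camera(name): name is "side" or "top" or "wrist"; returns a dict with "img" (384x512x3 uint8, red, green, blue), "depth" (384x512 float32, m along the optical axis (not along the pixel's ray), 0 where there is no reading), "K" (3x3 intrinsics, pixels), "R" (3x3) and "t" (3): a world point X has camera coordinates R X + t; the wrist camera has in their place "hand_eye" (4x4, takes a point from camera to tool coordinates, whose origin is the TCP and whose axes are the flange's). Camera axes: x right, y down, z forward; pixel columns grow to the right and rows downward; lengths in m; the calibration is good to about 2 mm. A picture is of the moment at which its call begins: read the wrist's pose just before it.
- env.job_done(): hands the job in; it is judged then, once.
The state is a dict: "time_s": time; "joint_pos": joint angles; "joint_velocities": joint speeds; "joint_efforts": joint torques, N m; "tool_pos": TCP position; "ee_rot": TCP orientation; "wrist_force": force on the tool from outside, world axes, zero at the start; "wrist_torque": the same for the moment, N m; "opening": opening from 0.0 (shut) to 1.0 (fully open); "grasp_force": force on a finger pad.
Only numpy, scipy, OpenCV 4.12 (cv2) and the standard library are available. Lean on these libraries where they do the work, as an engineer would, in place of code of your own. Each camera call takes 0.05 s, during which the arm holds its last target. There are 200 camera calls.

## Working session

There is one attempt and no reset: what is moved stays moved. The work goes in short steps, Python scripts to look and compute and a tool call to move; the robot and the scene stay as the last step left them, time stands still between calls to the robot, and variables do not carry over. Pictures are saved under pics/ and viewed, at most 10 in all, crops included, and the job is handed in when it is done.

Besides the shell and the picture viewer there is one more tool, called after "Call:" by a JSON object that holds its "fn" and its "kwargs". play_rows: Moves the arm, as the interface text tells. Shift numbers are shares of 0.1 m and turn numbers shares of 180 degrees, none past 1 either way. Its arguments: {"type":"object","properties":{"series":{"type":"array"},"force":{"type":"number"}},"required":["series"]}

```bash
mkdir -p pics; cat > h.py <<'E'
import numpy as np, cv2
from station import env
def shot(n):
    s=env.sense(); c=env.read_camera(n); c['s']=s
    return c
def world(c):
    d=c['depth'].astype(float); v,u=np.mgrid[:384,:512]; K=c['K']
    P=np.stack([(u-K[0,2])/K[0,0]*d,(v-K[1,2])/K[1,1]*d,d],-1)
    if 'R' in c: W=(P-c['t'])@c['R']
    else:
        from scipy.spatial.transform import Rotation as Ro
        q=c['s']['ee_rot']; R=Ro.from_quat([q[1],q[2],q[3],q[0]]).as_matrix()
        H=c['hand_eye']; W=(P@H[:3,:3].T+H[:3,3])@R.T+c['s']['tool_pos']
    W[d==0]=np.nan
    return W
def save(n,img): cv2.imwrite('pics/'+n,img[...,::-1])
E
python3 - <<'E'
from h import *
s=env.sense(); print({k:np.round(v,3) for k,v in s.items()})
a=shot('top'); b=shot('side')
save('a.png',cv2.resize(a['img'],(800,600)))
save('b.png',cv2.resize(b['img'],(800,600)))
for c in(a,b): print(c['K'],c['R'],c['t'])
np.savez('top.npz',W=world(a),img=a['img']); np.savez('side.npz',W=world(b),img=b['img'])
E
```

```text
{'time_s': np.float64(0.0), 'joint_pos': array([-1.266,  0.6  , -0.003,  1.6  ,  0.002,  0.943, -0.08 ]), 'joint_velocities': array([ 0.   , -0.001, -0.   ,  0.001, -0.   ,  0.   ,  0.001]), 'joint_efforts': array([ 1.0000e-03, -7.7647e+01,  1.5650e+00, -2.5801e+01,  1.2000e-02,
        9.0000e-03,  0.0000e+00]), 'tool_pos': array([0.27 , 0.672, 0.2  ]), 'ee_rot': array([-0.   ,  0.19 ,  0.982, -0.001]), 'wrist_force': array([ 0.095, -0.412,  0.071]), 'wrist_torque': array([ 0.049, -0.039,  0.023]), 'grasp_force': np.float64(0.0), 'opening': np.float64(1.003)}
[[370.41856182   0.         258.33113087]
 [  0.         370.41856182 188.11807544]
 [  0.           0.           1.        ]] [[-0.00678082 -0.99985625  0.01554029]
 [-0.99682721  0.00552614 -0.07940382]
 [ 0.07930653 -0.01602941 -0.99672139]] [0.03540564 0.57559625 1.14333822]
[[442.91306698   0.         255.99066443]
 [  0.         442.91306698 194.00283394]
 [  0.           0.           1.        ]] [[ 0.83897066 -0.54370746  0.02259271]
 [-0.29175369 -0.48446205 -0.82472802]
 [ 0.45935608  0.6853311  -0.56507811]] [-0.43664806  0.24720159  0.78946206]
```

View pics/a.png

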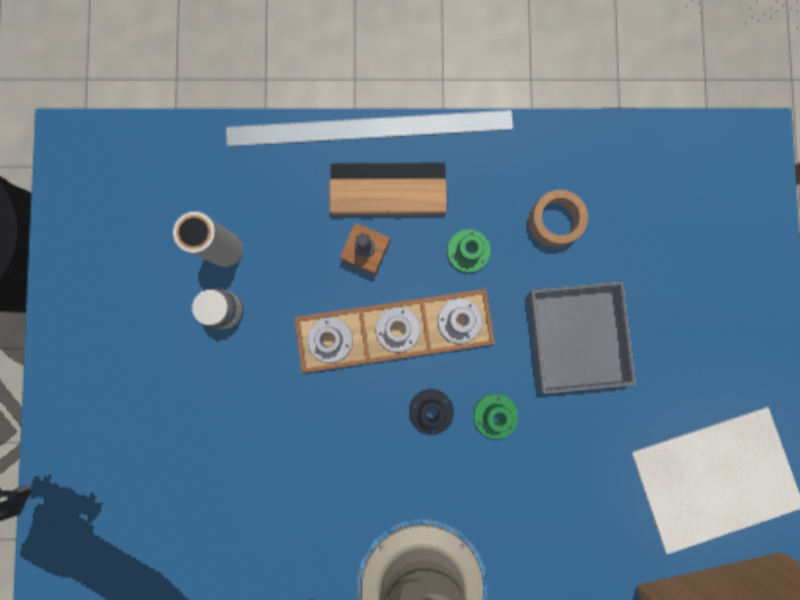

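View pics/b.png

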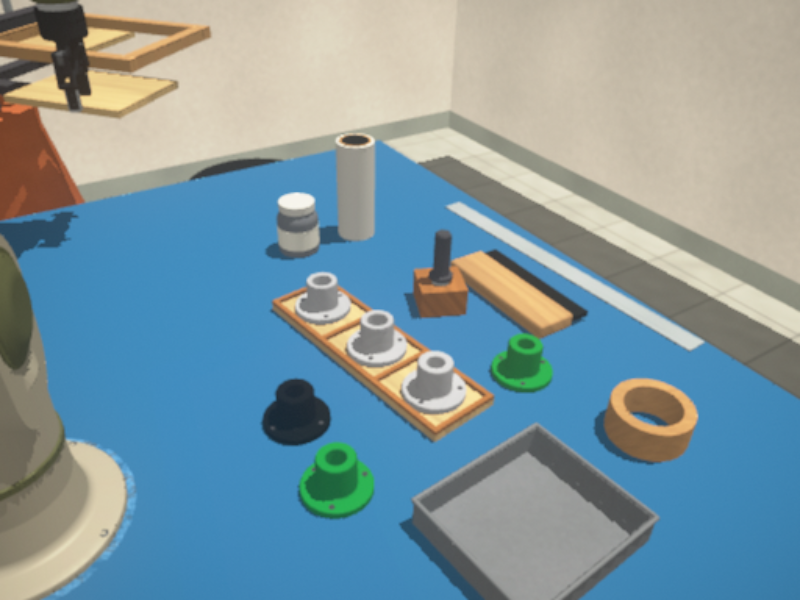

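The top view shows the three aluminium hubs at (328,338), (397,328) and (460,320) in the board. The green ones at (470,250) and (497,417) and the black one at (432,410) are look-alikes: they're the wrong colour and off the board. The gauge is in its block at (364,245), and the tray is at (582,338).

```bash
cat > m.py <<'E'
from h import *
def ring(P):  # circle centre by enclosing circle of xy
    (x,y),r=cv2.minEnclosingCircle(P.astype(np.float32)); return np.round([x,y,r],4)
def comp(W,box,z0,z1):
    x0,x1,y0,y1=[int(t*.64) for t in box]
    S=W[y0:y1,x0:x1].reshape(-1,3); return S[(S[:,2]>z0)&(S[:,2]<z1)]
E
python3 - <<'E'
from m import *
W=np.load('top.npz')['W']
for n,b in dict(h1=(300,358,310,368),h2=(368,428,300,360),h3=(432,492,292,350)).items():
    T=comp(W,b,.060,.075); F=comp(W,b,.019,.03)
    print(n,len(T),ring(T),T[:,2].mean(),'flange',len(F),ring(F))
g=comp(W,(335,395,220,285),.12,.15); print('gauge top',len(g),g.mean(0),ring(g))
g=comp(W,(335,395,220,285),.044,.053); print('block',len(g),cv2.minAreaRect(g[:,:2].astype(np.float32)))
g=comp(W,(515,650,270,405),.03,.05); print('tray rim',len(g),cv2.minAreaRect(g[:,:2].astype(np.float32)))
g=comp(W,(545,620,300,375),-.02,.03); print('floor z',np.median(g[:,2]))
g=comp(W,(290,500,285,375),.009,.026); print('board',len(g),cv2.minAreaRect(g[:,:2].astype(np.float32)))
g=comp(W,(100,250,200,340),.08,.3); print('tall z',np.nanmax(g,0),np.nanmin(g,0))
E
```

```text
Traceback (most recent call last):
  File "m.py", line 3, in ring
    (x,y),r=cv2.minEnclosingCircle(P.astype(np.float32)); return np.round([x,y,r],4)
            ~~~~~~~~~~~~~~~~~~~~~~^^^^^^^^^^^^^^^^^^^^^^
cv2.error: OpenCV(4.12.0) /io/opencv/modules/imgproc/src/shapedescr.cpp:201: error: (-215:Assertion failed) count >= 0 && (depth == CV_32F || depth == CV_32S) in function 'minEnclosingCircle'
```

```bash
sed -i 's/P.astype/P[:,:2].astype/' m.py
python3 - <<'E'
from m import *
W=np.load('top.npz')['W']
for n,b in dict(h1=(300,358,310,368),h2=(368,428,300,360),h3=(432,492,292,350)).items():
    T=comp(W,b,.060,.075); F=comp(W,b,.019,.03)
    print(n,len(T),ring(T),T[:,2].mean(),'flange',len(F),ring(F))
g=comp(W,(335,395,220,285),.12,.15); print('gauge top',len(g),g.mean(0),ring(g))
g=comp(W,(335,395,220,285),.044,.053); print('block',len(g),cv2.minAreaRect(g[:,:2].astype(np.float32)))
g=comp(W,(515,650,270,405),.03,.05); print('tray rim',len(g),cv2.minAreaRect(g[:,:2].astype(np.float32)))
g=comp(W,(545,620,300,375),-.02,.03); print('floor z',np.median(g[:,2]))
g=comp(W,(290,500,285,375),.009,.026); print('board',len(g),cv2.minAreaRect(g[:,:2].astype(np.float32)))
g=comp(W,(100,250,200,340),.08,.3); print('tall z',np.nanmax(g,0),np.nanmin(g,0))
E
```

```text
h1 136 [0.485  0.1807 0.0247] 0.06630807088184604 flange 437 [0.488  0.1803 0.0759]
h2 132 [0.5055 0.0447 0.0246] 0.06614647873121958 flange 431 [0.5043 0.0456 0.0799]
h3 162 [ 0.5217 -0.0803  0.0252] 0.06625273778555618 flange 413 [ 0.5253 -0.0879  0.0736]
gauge top 67 [0.6657268  0.10856631 0.13469951] [0.6667 0.1088 0.0132]
block 428 ((0.6668006777763367, 0.10941774398088455), (0.0757254809141159, 0.07680626958608627), 66.00838470458984)
tray rim 650 ((0.4863368272781372, -0.3221818208694458), (0.20615582168102264, 0.18754494190216064), 5.019021987915039)
floor z 0.0033566069939002913
board 3674 ((0.5027654767036438, 0.051313966512680054), (0.11219716817140579, 0.3914005160331726), 8.093890190124512)
tall z [0.70661116 0.43267469 0.1957985 ] [0.51398137 0.36109416 0.08051708]
```

```bash
cat > plan.py <<'E'
from h import *
from scipy.spatial.transform import Rotation as Ro
def pose():
    s=env.sense(); q=s['ee_rot']; R=Ro.from_quat([q[1],q[2],q[3],q[0]]).as_matrix()
    return s,R
def plan(xyz,yaw=None):
    """tool-frame share for straight shift to xyz; turn share to bring tool y to world yaw (deg, mod 180)"""
    s,R=pose(); d=R.T@(np.array(xyz)-s['tool_pos'])/.1
    print('t',round(float(s['time_s']),2),'tcp',np.round(s['tool_pos'],4),'yaw_y',round(np.degrees(np.arctan2(R[1,1],R[0,1])),2),'tiltdeg',round(np.degrees(np.arccos(-R[2,2])),2),'F',np.round(s['wrist_force'],1),'grip',np.round(s['grasp_force'],1),'op',np.round(s['opening'],3),'j7',round(s['joint_pos'][6],2))
    print('shift shares',np.round(d,3),'norm',round(np.linalg.norm(d),3),'min rows',int(np.ceil(np.linalg.norm(d)/.4)))
    if yaw is not None:
        cur=np.degrees(np.arctan2(R[1,1],R[0,1])); dy=(yaw-cur+90)%180-90
        print('turn share (sign: tool z down => negative of world)',round(-dy/180,4))
E
python3 - <<'E'
from plan import *
c=shot('wrist'); print(c['hand_eye'].round(3),c['K'].round(0))
plan([.27,.672,.34]); plan([.665,.109,.34])
E
```

```text
[[-0.002 -0.952 -0.305  0.078]
 [ 1.    -0.002 -0.001 -0.001]
 [ 0.001 -0.305  0.952 -0.173]
 [ 0.     0.     0.     1.   ]] [[270.   0. 258.]
 [  0. 270. 187.]
 [  0.   0.   1.]]
t 0.15 tcp [0.27   0.6725 0.2001] yaw_y 68.13 tiltdeg 0.07 F [-0.1  0.2  0.6] grip 0.0 op 1.001 j7 -0.08
shift shares [-0.002 -0.006 -1.399] norm 1.399 min rows 4
t 0.15 tcp [0.27   0.6725 0.2001] yaw_y 68.13 tiltdeg 0.07 F [-0.1  0.2  0.6] grip 0.0 op 1.001 j7 -0.08
shift shares [-5.765 -3.759 -1.394] norm 7.022 min rows 18
```

Call:
{"fn": "play_rows", "kwargs": {"series": [[[0, 0, -0.35, 0, 85], [0, 0, -0.35, 0, 85], [0, 0, -0.35, 0, 85], [0, 0, -0.35, 0, 85], [-0.29, -0.19, 0, 0, 85], [-0.29, -0.19, 0, 0, 85], [-0.29, -0.19, 0, 0, 85], [-0.29, -0.19, 0, 0, 85], [-0.29, -0.19, 0, 0, 85], [-0.29, -0.19, 0, 0, 85], [-0.29, -0.19, 0, 0, 85], [-0.29, -0.19, 0, 0, 85]]]}}

```text
time_s: 1.15
tool_pos: [0.4294, 0.4437, 0.3407]
ee_rot: [-0.0, 0.19, 0.982, -0.0]
wrist_force: [1.5, 0.2, -0.5]
opening: 0.994
grasp_force: 0.0
```

Call:
{"fn": "play_rows", "kwargs": {"series": [[[-0.29, -0.19, 0, 0, 85], [-0.29, -0.19, 0, 0, 85], [-0.29, -0.19, 0, 0, 85], [-0.29, -0.19, 0, 0, 85], [-0.29, -0.19, 0, 0, 85], [-0.29, -0.19, 0, 0, 85], [-0.29, -0.19, 0, 0, 85], [-0.29, -0.19, 0, 0, 85], [-0.29, -0.19, 0, 0, 85], [-0.29, -0.19, 0, 0, 85], [0, 0, 0, 0, 85], [0, 0, 0, 0, 85]]]}}

```text
time_s: 2.15
tool_pos: [0.628, 0.1583, 0.3403]
ee_rot: [-0.0, 0.192, 0.981, -0.001]
wrist_force: [-0.9, 0.3, 0.8]
opening: 0.997
grasp_force: 0.0
```

```bash
python3 - <<'E'
from plan import *
plan([.666,.109,.28])
c=shot('wrist'); W=world(c); m=(W[...,2]>.11)&(W[...,2]<.15)&(np.hypot(W[...,0]-.666,W[...,1]-.109)<.04)
P=W[m]; v,u=np.nonzero(m); print(len(P),P.mean(0),cv2.minEnclosingCircle(P[:,:2].astype(np.float32)),u.min(),u.max(),v.min(),v.max())
np.savez('w1.npz',W=W,img=c['img'])
uc,vc=int(u.mean()),int(v.mean()); cr=c['img'][max(vc-70,0):vc+70,uc-90:uc+90]
save('w1.png',np.hstack([cv2.resize(c['img'],(400,300)),cv2.resize(cr,(400,300),interpolation=cv2.INTER_CUBIC)]))
E
```

```text
t 2.15 tcp [0.628  0.1583 0.3403] yaw_y 67.87 tiltdeg 0.06 F [-0.9  0.3  0.8] grip 0.0 op 0.997 j7 0.91
shift shares [-0.538 -0.313  0.604] norm 0.867 min rows 3
293 [0.66677979 0.11013868 0.13189882] ((0.6690541505813599, 0.10855060070753098), 0.013720483519136906) 230 248 184 203
```

View pics/w1.png

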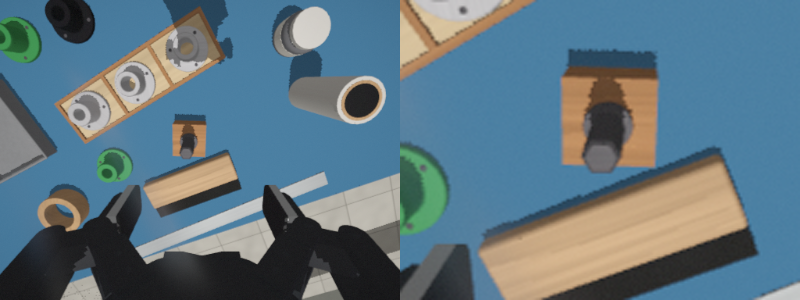

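The enlarged crop shows the gauge upright in its block. The hex top is at crop (600,155), and its corners seem to lie left and right along the closing line. I'll go closer to measure that.

Call:
{"fn": "play_rows", "kwargs": {"series": [[[-0.27, -0.16, 0, 0, 85], [-0.27, -0.155, 0, 0, 85], [0, 0, 0.35, 0, 85], [0, 0, 0.35, 0, 85], [0, 0, 0.35, 0, 85], [0, 0, 0.15, 0, 85], [0, 0, 0, 0, 85], [0, 0, 0, 0, 85]]]}}

```text
time_s: 2.87
tool_pos: [0.6648, 0.1132, 0.2205]
ee_rot: [-0.001, 0.189, 0.982, -0.0]
wrist_force: [-0.4, 0.1, 1.2]
opening: 0.992
grasp_force: 0.0
```

```bash
python3 - <<'E'
from plan import *
plan([.666,.109,.28])
c=shot('wrist'); W=world(c); m=(W[...,2]>.127)&(W[...,2]<.145)&(np.hypot(W[...,0]-.666,W[...,1]-.109)<.03)
P=W[m]; v,u=np.nonzero(m); print(len(P),P.mean(0),cv2.minEnclosingCircle(P[:,:2].astype(np.float32)),u.min(),u.max(),v.min(),v.max())
# hex orientation: support width vs direction
Q=P[:,:2]-P[:,:2].mean(0)
for a in range(0,180,10):
    t=np.radians(a); w=Q@[np.cos(t),np.sin(t)]; print(a,round(1e3*np.ptp(w),1),end=' | ')
uc,vc=int(u.mean()),int(v.mean()); cr=c['img'][vc-45:vc+45,uc-60:uc+60]
save('w2.png',cv2.resize(cr,(600,450),interpolation=cv2.INTER_CUBIC))
E
```

```text
t 2.87 tcp [0.6648 0.1132 0.2205] yaw_y 68.24 tiltdeg 0.09 F [-0.4  0.1  1.2] grip 0.0 op 0.992 j7 1.02
shift shares [-0.025 -0.034 -0.595] norm 0.597 min rows 2
515 [0.66786423 0.10891541 0.13522982] ((0.6692762970924377, 0.10846097022294998), 0.013989683240652084) 243 269 175 199
0 27.3 | 10 27.5 | 20 27.0 | 30 25.7 | 40 24.1 | 50 25.6 | 60 26.5 | 70 26.9 | 80 26.5 | 90 25.3 | 100 24.3 | 110 25.8 | 120 26.6 | 130 27.1 | 140 26.8 | 150 25.6 | 160 25.0 | 170 26.4 |
```

View pics/w2.png

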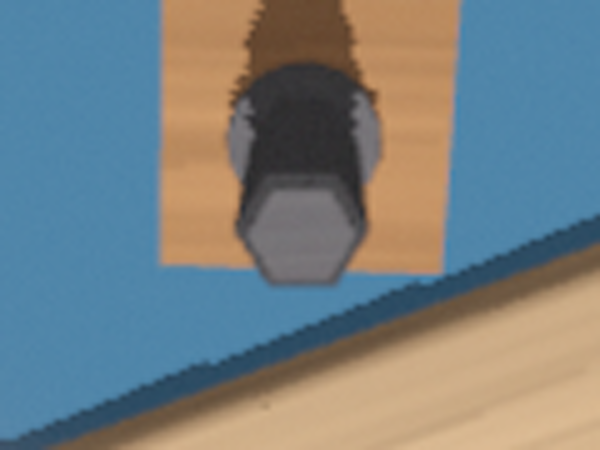

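The crop shows the hex with flats at world headings of about 40, 100 and 160 degrees. I'll turn the closing line to 100.

Call:
{"fn": "play_rows", "kwargs": {"series": [[[0, 0, 0, -0.0355, 85], [0, 0, 0, -0.0355, 85], [0, 0, 0, -0.0355, 85], [0, 0, 0, -0.0355, 85], [0, 0, 0, -0.0355, 85], [0, 0, 0, 0, 85], [0, 0, 0, 0, 85], [0, 0, 0, 0, 85]]]}}

```text
time_s: 3.58
tool_pos: [0.666, 0.1118, 0.2221]
ee_rot: [0.001, -0.086, 0.996, 0.0]
wrist_force: [0.7, -0.2, -0.4]
opening: 1.0
grasp_force: 0.0
```

```bash
python3 - <<'E'
from plan import *
c=shot('wrist'); W=world(c); m=(W[...,2]>.132)&(W[...,2]<.145)&(np.hypot(W[...,0]-.666,W[...,1]-.109)<.03)
P=W[m]; g=P[:,:2].mean(0); print(len(P),P.mean(0),cv2.minEnclosingCircle(P[:,:2].astype(np.float32)))
plan([.6675,.109,.083],100)
E
```

```text
468 [0.6680748  0.10834663 0.13562428] ((0.6692173480987549, 0.10856327414512634), 0.013860546052455902)
t 3.63 tcp [0.6658 0.1118 0.2217] yaw_y 99.91 tiltdeg 0.08 F [ 0.6 -0.6 -0. ] grip 0.0 op 0.997 j7 1.49
shift shares [-0.01  -0.03   1.387] norm 1.387 min rows 4
turn share (sign: tool z down => negative of world) -0.0005
```

Call:
{"fn": "play_rows", "kwargs": {"series": [[[-0.015, -0.03, 0.3, 0, 85], [0, 0, 0.3, 0, 85], [0, 0, 0.3, 0, 85], [0, 0, 0.25, 0, 85], [0, 0, 0.15, 0, 85], [0, 0, 0.09, 0, 85], [0, 0, 0, 0, 85], [0, 0, 0, 0, 85]]]}}

```text
time_s: 4.3
tool_pos: [0.6678, 0.1091, 0.0822]
ee_rot: [0.0, -0.087, 0.996, -0.0]
wrist_force: [0.2, -0.3, -0.4]
opening: 0.993
grasp_force: 0.0
```

Call:
{"fn": "play_rows", "kwargs": {"force": 60, "series": [[[0, 0, 0, 0, 40], [0, 0, 0, 0, 30], [0, 0, 0, 0, 20], [0, 0, 0, 0, 15], [0, 0, 0, 0, 15], [0, 0, 0, 0, 15], [0, 0, 0, 0, 15], [0, 0, 0, 0, 15], [0, 0, 0, 0, 15]]]}}

```text
time_s: 5.05
tool_pos: [0.668, 0.1089, 0.0826]
ee_rot: [0.001, -0.088, 0.996, 0.0]
wrist_force: [-0.6, 0.2, 5.6]
opening: 0.264
grasp_force: 59.6
```

```bash
python3 - <<'E'
from plan import *
plan([.485,.181,.083])
E
```

```text
t 5.05 tcp [0.668  0.1089 0.0826] yaw_y 100.07 tiltdeg 0.07 F [-0.6  0.2  5.6] grip 59.6 op 0.264 j7 1.49
shift shares [ 1.676  1.03  -0.006] norm 1.967 min rows 5
```

Call:
{"fn": "play_rows", "kwargs": {"series": [[[0, 0, -0.1, 0, 15], [0, 0, -0.2, 0, 15], [0, 0, -0.3, 0, 15], [0, 0, -0.3, 0, 15], [0, 0, -0.2, 0, 15], [0.24, 0.07, 0, 0, 15], [0.24, 0.07, 0, 0, 15], [0.24, 0.07, 0, 0, 15], [0.22, 0.07, 0, 0, 15], [0, 0, 0, 0, 15], [0, 0, 0, 0, 15], [0, 0, 0, 0, 15]]]}}

```text
time_s: 6.05
tool_pos: [0.5707, 0.12, 0.1923]
ee_rot: [0.0, -0.088, 0.996, -0.0]
wrist_force: [0.7, 0.6, -2.8]
opening: 0.27
grasp_force: 59.1
```

```bash
cat > hubs.py <<'E'
from plan import *
from scipy.optimize import least_squares
def fitc(P,r=.025):
    # outer edge points of the top ring: robust known-radius fit on convex hull
    H=cv2.convexHull(P[:,:2].astype(np.float32))[:,0]
    f=lambda p:np.hypot(H[:,0]-p[0],H[:,1]-p[1])-p[2]
    s=least_squares(f,[*P[:,:2].mean(0),r],loss='soft_l1',f_scale=.0005); return np.round(s.x,4)
def hubs(W,z=(.062,.075)):
    for n,c in zip('123',[(.485,.181),(.5055,.045),(.522,-.08)]):
        m=(W[...,2]>z[0])&(W[...,2]<z[1])&(np.hypot(W[...,0]-c[0],W[...,1]-c[1])<.035)
        P=W[m]
        if len(P)>30:
            r=fitc(P); H=np.hypot(P[:,0]-r[0],P[:,1]-r[1]); print(n,len(P),'outer',r,'z',P[:,2].mean().round(4),'inner r',np.sort(H)[:8].mean().round(4))
E
python3 - <<'E'
from hubs import *
plan([.485,.181,.19])
c=shot('wrist'); W=world(c); hubs(W)
print('top'); hubs(np.load('top.npz')['W'])
save('w3.png',cv2.resize(c['img'],(800,600)))
E
```

```text
t 6.05 tcp [0.5707 0.12   0.1923] yaw_y 100.07 tiltdeg 0.05 F [ 0.7  0.6 -2.8] grip 59.1 op 0.27 j7 1.43
shift shares [0.737 0.751 0.022] norm 1.052 min rows 3
1 1180 outer [0.4874 0.1801 0.0249] z 0.0667 inner r 0.0148
2 1192 outer [0.5071 0.0443 0.0248] z 0.0669 inner r 0.0148
3 1508 outer [ 0.5233 -0.0803  0.0247] z 0.0669 inner r 0.0119
top
1 132 outer [0.4845 0.1806 0.0239] z 0.0665 inner r 0.0153
2 127 outer [0.5053 0.0447 0.024 ] z 0.0663 inner r 0.0154
3 159 outer [ 0.5215 -0.08    0.0243] z 0.0664 inner r 0.0129
```

View pics/w3.png

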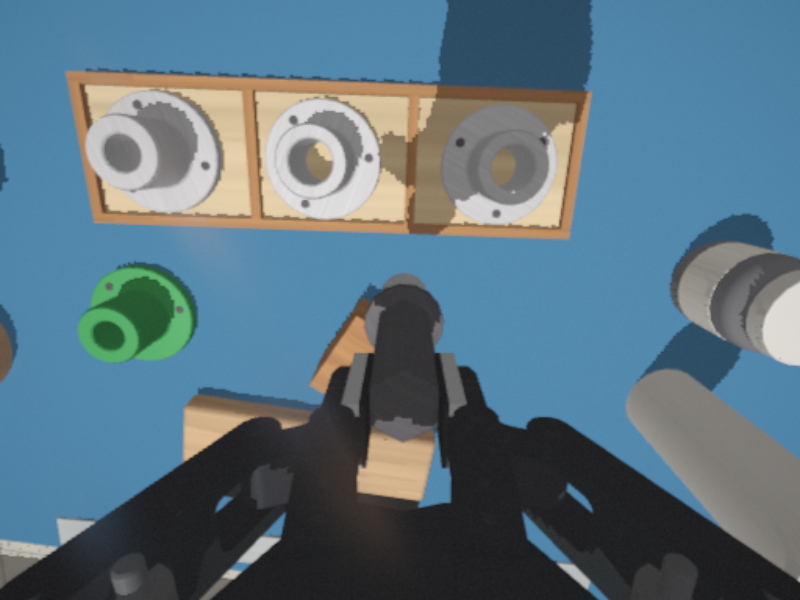

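The wrist view shows the gauge upright in the fingers, with hubs 1, 2 and 3 at (503,165), (318,160) and (122,153). The inner radii suggest the right-hand bore (122,153) is the tight one, but I'll try all three. First I'll check where the gauge axis sits in the hand.

```bash
cat > inhand.py <<'E'
from hubs import *
def inhand(c,W):
    s,R=c['s'],None
    q=s['ee_rot']; R=Ro.from_quat([q[1],q[2],q[3],q[0]]).as_matrix()
    T=(W-s['tool_pos'])@R
    for n,z0,z1,r in(('collar',.0235,.0285,.02),('plug',.034,.070,.014)):
        m=(T[...,2]>z0)&(T[...,2]<z1)&(np.hypot(T[...,0],T[...,1])<.03); P=T[m]
        f=lambda p:np.hypot(P[:,0]-p[0],P[:,1]-p[1])-r
        if len(P)>15: o=least_squares(f,[0,0],loss='soft_l1',f_scale=.0005); print(n,len(P),'tool xy mm',(o.x*1e3).round(2),'z',P[:,2].min().round(4),P[:,2].max().round(4))
E
python3 - <<'E'
from inhand import *
c=shot('wrist'); W=world(c); inhand(c,W); hubs(W)
plan([.487,.180,.19])
E
```

```text
collar 100 tool xy mm [-1.71 -0.67] z 0.0235 0.0285
plug 152 tool xy mm [-1.28 -0.62] z 0.0485 0.07
1 1182 outer [0.4874 0.1802 0.0249] z 0.0667 inner r 0.0148
2 1194 outer [0.5071 0.0443 0.0247] z 0.0669 inner r 0.0148
3 1518 outer [ 0.5232 -0.0802  0.0247] z 0.0669 inner r 0.012
t 6.15 tcp [0.571  0.1198 0.1919] yaw_y 100.04 tiltdeg 0.04 F [-0.7 -0.5 -2.6] grip 59.1 op 0.267 j7 1.43
shift shares [0.722 0.739 0.019] norm 1.033 min rows 3
```

```bash
python3 -c "
from plan import *
plan([.4858,.1804,.150])"
```

```text
t 6.15 tcp [0.571  0.1198 0.1919] yaw_y 100.04 tiltdeg 0.04 F [-0.7 -0.5 -2.6] grip 59.1 op 0.267 j7 1.43
shift shares [0.734 0.745 0.419] norm 1.126 min rows 3
```

Call:
{"fn": "play_rows", "kwargs": {"series": [[[0.15, 0.15, 0, 0, 15], [0.22, 0.225, 0, 0, 15], [0.214, 0.22, 0, 0, 15], [0.15, 0.15, 0.1, 0, 15], [0, 0, 0.22, 0, 15], [0, 0, 0.1, 0, 15], [0, 0, 0, 0, 15], [0, 0, 0, 0, 15], [0, 0, 0, 0, 15]]]}}

```text
time_s: 6.9
tool_pos: [0.486, 0.1801, 0.1502]
ee_rot: [0.0, -0.087, 0.996, -0.0]
wrist_force: [-0.8, 0.9, -2.6]
opening: 0.265
grasp_force: 59.3
```

```bash
python3 - <<'E'
from inhand import *
plan([.4858,.1804,.142])
c=shot('wrist'); W=world(c); inhand(c,W); hubs(W)
E
```

```text
t 6.9 tcp [0.486  0.1801 0.1502] yaw_y 99.99 tiltdeg 0.04 F [-0.8  0.9 -2.6] grip 59.3 op 0.265 j7 1.25
shift shares [0.001 0.003 0.082] norm 0.082 min rows 1
collar 100 tool xy mm [-1.67 -0.62] z 0.0235 0.0284
plug 152 tool xy mm [-1.29 -0.58] z 0.049 0.07
1 772 outer [0.487  0.1801 0.0247] z 0.0668 inner r 0.0148
2 1358 outer [0.5064 0.0448 0.0246] z 0.0667 inner r 0.0143
3 688 outer [ 0.5225 -0.0789  0.0238] z 0.0665 inner r 0.0109
```

Call:
{"fn": "play_rows", "kwargs": {"series": [[[0, 0, 0.04, 0, 15], [0, 0, 0.03, 0, 15], [0, 0, 0.03, 0, 15], [0, 0, 0.02, 0, 15], [0, 0, 0.02, 0, 15], [0, 0, 0, 0, 15]]]}}

```text
time_s: 7.45
tool_pos: [0.4847, 0.1805, 0.1354]
ee_rot: [-0.0, -0.088, 0.996, -0.0]
wrist_force: [0.8, 0.0, -2.4]
opening: 0.266
grasp_force: 59.4
```

It's entering with no resistance, so I'll continue.

Call:
{"fn": "play_rows", "kwargs": {"series": [[[0, 0, 0.04, 0, 15], [0, 0, 0.04, 0, 15], [0, 0, 0.04, 0, 15], [0, 0, 0.04, 0, 15], [0, 0, 0.04, 0, 15], [0, 0, 0.02, 0, 15], [0, 0, 0, 0, 15], [0, 0, 0, 0, 15]]]}}

```text
time_s: 8.12
tool_pos: [0.4848, 0.1805, 0.1136]
ee_rot: [-0.0, -0.088, 0.996, -0.0]
wrist_force: [0.5, -0.3, -3.3]
opening: 0.268
grasp_force: 59.4
```

```bash
python3 -c "
from plan import *
plan([.4858,.1804,.160]);plan([.5052,.0446,.160])"
```

```text
t 8.12 tcp [0.4848 0.1805 0.1136] yaw_y 100.07 tiltdeg 0.01 F [ 0.5 -0.3 -3.3] grip 59.4 op 0.268 j7 1.25
shift shares [-0.01  -0.003 -0.464] norm 0.464 min rows 2
t 8.12 tcp [0.4848 0.1805 0.1136] yaw_y 100.07 tiltdeg 0.01 F [ 0.5 -0.3 -3.3] grip 59.4 op 0.268 j7 1.25
shift shares [ 0.037 -1.374 -0.463] norm 1.45 min rows 4
```

Call:
{"fn": "play_rows", "kwargs": {"series": [[[0, 0, -0.1, 0, 15], [0, 0, -0.15, 0, 15], [0, 0, -0.15, 0, 15], [0, 0, -0.1, 0, 15], [0.007, -0.25, 0, 0, 15], [0.01, -0.4, 0, 0, 15], [0.01, -0.4, 0, 0, 15], [0.01, -0.325, 0, 0, 15], [0, 0, 0, 0, 15], [0, 0, 0, 0, 15], [0, 0, 0, 0, 15]]]}}

```text
time_s: 9.03
tool_pos: [0.5052, 0.0448, 0.1643]
ee_rot: [0.0, -0.088, 0.996, 0.0]
wrist_force: [-0.3, 1.6, -3.5]
opening: 0.264
grasp_force: 59.8
```

```bash
python3 - <<'E'
from inhand import *
plan([.5054,.0446,.142])
c=shot('wrist'); W=world(c); inhand(c,W); hubs(W)
E
```

```text
t 9.03 tcp [0.5052 0.0448 0.1643] yaw_y 100.05 tiltdeg 0.04 F [-0.3  1.6 -3.5] grip 59.8 op 0.264 j7 1.52
shift shares [-0.002 -0.002  0.223] norm 0.223 min rows 1
collar 111 tool xy mm [-1.69 -0.56] z 0.0235 0.0285
plug 152 tool xy mm [-1.27 -0.62] z 0.0487 0.07
1 1183 outer [0.4871 0.1793 0.0246] z 0.0665 inner r 0.0142
2 728 outer [0.5072 0.044  0.0247] z 0.0668 inner r 0.0149
3 1391 outer [ 0.5229 -0.0806  0.0246] z 0.0669 inner r 0.012
```

Call:
{"fn": "play_rows", "kwargs": {"series": [[[-0.003, -0.004, 0.1, 0, 15], [0, 0, 0.08, 0, 15], [0, 0, 0.03, 0, 15], [0, 0, 0.03, 0, 15], [0, 0, 0.02, 0, 15], [0, 0, 0.02, 0, 15], [0, 0, 0.02, 0, 15], [0, 0, 0, 0, 15]]]}}

```text
time_s: 9.75
tool_pos: [0.5055, 0.0442, 0.1335]
ee_rot: [-0.0, -0.088, 0.996, -0.0]
wrist_force: [0.4, 0.1, -1.7]
opening: 0.266
grasp_force: 59.8
```

Call:
{"fn": "play_rows", "kwargs": {"series": [[[0, 0, 0.04, 0, 15], [0, 0, 0.04, 0, 15], [0, 0, 0.04, 0, 15], [0, 0, 0.04, 0, 15], [0, 0, 0.04, 0, 15], [0, 0, 0, 0, 15], [0, 0, 0, 0, 15]]]}}

```text
time_s: 10.33
tool_pos: [0.5054, 0.0442, 0.1135]
ee_rot: [-0.0, -0.088, 0.996, -0.0]
wrist_force: [-0.1, -0.8, -2.5]
opening: 0.261
grasp_force: 59.7
```

```bash
python3 -c "
from plan import *
plan([.5217,-.0800,.160])"
```

```text
t 10.33 tcp [0.5054 0.0442 0.1135] yaw_y 100.08 tiltdeg 0.04 F [-0.1 -0.8 -2.5] grip 59.7 op 0.261 j7 1.52
shift shares [ 0.057 -1.251 -0.465] norm 1.336 min rows 4
```

The middle hub passed too, with the plug about 28 mm in. Next is the right-hand hub.

Call:
{"fn": "play_rows", "kwargs": {"series": [[[0, 0, -0.1, 0, 15], [0, 0, -0.15, 0, 15], [0, 0, -0.15, 0, 15], [0, 0, -0.1, 0, 15], [0.012, -0.2, 0, 0, 15], [0.015, -0.37, 0, 0, 15], [0.015, -0.37, 0, 0, 15], [0.015, -0.31, 0, 0, 15], [0, 0, 0, 0, 15], [0, 0, 0, 0, 15], [0, 0, 0, 0, 15]]]}}

```text
time_s: 11.25
tool_pos: [0.5217, -0.0796, 0.1642]
ee_rot: [0.0, -0.088, 0.996, 0.0]
wrist_force: [0.4, 0.0, -3.1]
opening: 0.267
grasp_force: 60.0
```

```bash
python3 - <<'E'
from inhand import *
plan([.5217,-.0800,.142])
c=shot('wrist'); W=world(c); inhand(c,W); hubs(W)
E
```

```text
t 11.25 tcp [ 0.5217 -0.0796  0.1642] yaw_y 100.05 tiltdeg 0.03 F [ 0.4  0.  -3.1] grip 60.0 op 0.267 j7 1.77
shift shares [ 0.001 -0.004  0.222] norm 0.222 min rows 1
collar 102 tool xy mm [-1.6  -0.68] z 0.0235 0.0285
plug 150 tool xy mm [-1.29 -0.58] z 0.0487 0.0699
1 761 outer [0.4874 0.1786 0.0245] z 0.066 inner r 0.0141
2 1163 outer [0.5072 0.0433 0.0246] z 0.0666 inner r 0.0145
3 831 outer [ 0.5235 -0.0813  0.0247] z 0.0668 inner r 0.0125
```

Call:
{"fn": "play_rows", "kwargs": {"series": [[[0, -0.012, 0.08, 0, 15], [0, 0, 0.07, 0, 15], [0, 0, 0.03, 0, 15], [0, 0, 0.02, 0, 15], [0, 0, 0.01, 0, 15], [0, 0, 0, 0, 15]]]}}

```text
time_s: 11.8
tool_pos: [0.5219, -0.0809, 0.1424]
ee_rot: [-0.0, -0.088, 0.996, 0.0]
wrist_force: [0.3, 0.1, -1.9]
opening: 0.267
grasp_force: 60.0
```

Call:
{"fn": "play_rows", "kwargs": {"series": [[[0, 0, 0.01, 0, 15], [0, 0, 0.01, 0, 15], [0, 0, 0, 0, 15]]]}}

```text
time_s: 12.05
tool_pos: [0.522, -0.0811, 0.1408]
ee_rot: [0.0, -0.088, 0.996, -0.0]
wrist_force: [-0.7, -0.6, -2.5]
opening: 0.267
grasp_force: 60.0
```

Call:
{"fn": "play_rows", "kwargs": {"series": [[[0, 0, 0.008, 0, 15], [0, 0, 0.008, 0, 15], [0, 0, 0, 0, 15]]]}}

```text
time_s: 12.3
tool_pos: [0.5225, -0.081, 0.1396]
ee_rot: [0.001, -0.088, 0.996, -0.0]
wrist_force: [0.4, -0.5, 2.6]
opening: 0.266
grasp_force: 60.9
```

It's bearing at the mouth with about 5 N, so this hub is tight. I'll hold slightly firmer for a moment, then lift.

Call:
{"fn": "play_rows", "kwargs": {"series": [[[0, 0, 0.003, 0, 15], [0, 0, 0, 0, 15], [0, 0, 0, 0, 15]]]}}

```text
time_s: 12.55
tool_pos: [0.5226, -0.0811, 0.1395]
ee_rot: [0.001, -0.088, 0.996, -0.0]
wrist_force: [-0.4, 0.6, 5.9]
opening: 0.265
grasp_force: 61.3
```

```bash
python3 -c "
from plan import *
plan([.6678,.1090,.22])"
```

```text
t 12.55 tcp [ 0.5226 -0.0811  0.1395] yaw_y 100.07 tiltdeg 0.08 F [-0.4  0.6  5.9] grip 61.3 op 0.265 j7 1.77
shift shares [-1.763  1.617 -0.802] norm 2.524 min rows 7
```

Call:
{"fn": "play_rows", "kwargs": {"series": [[[0, 0, -0.1, 0, 15], [0, 0, -0.2, 0, 15], [0, 0, -0.25, 0, 15], [0, 0, -0.25, 0, 15], [-0.1, 0.1, 0, 0, 15], [-0.22, 0.2, 0, 0, 15], [-0.22, 0.2, 0, 0, 15], [-0.22, 0.2, 0, 0, 15], [-0.22, 0.2, 0, 0, 15], [-0.22, 0.2, 0, 0, 15], [-0.22, 0.2, 0, 0, 15], [-0.22, 0.2, 0, 0, 15]]]}}

```text
time_s: 13.55
tool_pos: [0.6575, 0.0972, 0.2181]
ee_rot: [-0.001, -0.088, 0.996, 0.0]
wrist_force: [0.2, -0.7, -3.5]
opening: 0.265
grasp_force: 60.1
```

Call:
{"fn": "play_rows", "kwargs": {"series": [[[-0.12, 0.117, 0, 0, 15], [0, 0, 0, 0, 15], [0, 0, 0, 0, 15], [0, 0, 0, 0, 15]]]}}

```text
time_s: 13.88
tool_pos: [0.6662, 0.1084, 0.2181]
ee_rot: [-0.001, -0.088, 0.996, -0.0]
wrist_force: [-0.4, -0.6, -2.9]
opening: 0.266
grasp_force: 60.1
```

```bash
python3 - <<'E'
from inhand import *
c=shot('wrist'); W=world(c); inhand(c,W)
m=(W[...,2]>.044)&(W[...,2]<.052)&(np.hypot(W[...,0]-.667,W[...,1]-.109)<.06); P=W[m][:,:2].astype(np.float32)
print(len(P),cv2.minAreaRect(P))
plan([.6675,.1090,.13])
E
```

```text
collar 107 tool xy mm [-1.8  -0.75] z 0.0235 0.0284
plug 151 tool xy mm [-1.29 -0.56] z 0.0488 0.07
2206 ((0.6696302890777588, 0.10885153710842133), (0.07612522691488266, 0.07647843658924103), 66.01969146728516)
t 13.93 tcp [0.6663 0.1079 0.2184] yaw_y 100.02 tiltdeg 0.08 F [-0.4  0.1 -2.7] grip 60.1 op 0.266 j7 1.48
shift shares [-0.015  0.01   0.884] norm 0.884 min rows 3
```

Call:
{"fn": "play_rows", "kwargs": {"series": [[[-0.019, 0.009, 0.15, 0, 15], [0, 0, 0.25, 0, 15], [0, 0, 0.25, 0, 15], [0, 0, 0.15, 0, 15], [0, 0, 0.08, 0, 15], [0, 0, 0.04, 0, 15], [0, 0, 0.04, 0, 15], [0, 0, 0.04, 0, 15], [0, 0, 0, 0, 15]]]}}

```text
time_s: 14.68
tool_pos: [0.6689, 0.11, 0.1191]
ee_rot: [0.0, -0.088, 0.996, -0.0]
wrist_force: [-0.4, 0.0, -2.8]
opening: 0.266
grasp_force: 60.0
```

Call:
{"fn": "play_rows", "kwargs": {"series": [[[0, 0, 0.08, 0, 15], [0, 0, 0.08, 0, 15], [0, 0, 0.08, 0, 15], [0, 0, 0.05, 0, 15], [0, 0, 0.03, 0, 15], [0, 0, 0.02, 0, 15], [0, 0, 0.01, 0, 15], [0, 0, 0, 0, 15]]]}}

```text
time_s: 15.35
tool_pos: [0.6687, 0.1101, 0.0838]
ee_rot: [-0.0, -0.088, 0.996, -0.0]
wrist_force: [-0.0, -0.8, -3.0]
opening: 0.263
grasp_force: 60.1
```

Call:
{"fn": "play_rows", "kwargs": {"series": [[[0, 0, 0.007, 0, 15], [0, 0, 0.005, 0, 15], [0, 0, 0, 0, 15]]]}}

```text
time_s: 15.6
tool_pos: [0.6688, 0.1101, 0.0829]
ee_rot: [0.0, -0.088, 0.996, -0.0]
wrist_force: [0.1, -0.0, -3.3]
opening: 0.264
grasp_force: 60.1
```

Call:
{"fn": "play_rows", "kwargs": {"series": [[[0, 0, 0.004, 0, 15], [0, 0, 0, 0, 24], [0, 0, 0, 0, 28], [0, 0, 0, 0, 40], [0, 0, 0, 0, 85], [0, 0, 0, 0, 85], [0, 0, 0, 0, 85], [0, 0, 0, 0, 85], [0, 0, -0.2, 0, 85], [0, 0, -0.35, 0, 85], [0, 0, -0.35, 0, 85], [0, 0, -0.35, 0, 85]]]}}

```text
time_s: 16.6
tool_pos: [0.6683, 0.11, 0.2085]
ee_rot: [-0.0, -0.088, 0.996, -0.0]
wrist_force: [1.7, -0.4, -0.8]
opening: 0.993
grasp_force: 0.0
```

```bash
python3 - <<'E'
from inhand import *
c=shot('wrist'); W=world(c)
m=(W[...,2]>.132)&(W[...,2]<.145)&(np.hypot(W[...,0]-.667,W[...,1]-.109)<.03); P=W[m]; print(P.mean(0),P[:,2].max()); hubs(W)
plan([.5225,-.0810,.20],60)
E
```

```text
[0.6690559  0.10948878 0.1356337 ] 0.13805493310984276
1 959 outer [0.4881 0.18   0.0246] z 0.0665 inner r 0.0145
2 840 outer [0.508  0.0447 0.0244] z 0.0668 inner r 0.0143
3 891 outer [ 0.5243 -0.0798  0.0243] z 0.0668 inner r 0.0112
t 16.65 tcp [0.6719 0.1107 0.2163] yaw_y 100.05 tiltdeg 0.54 F [3.  0.2 4.9] grip 0.0 op 0.999 j7 1.48
shift shares [ 1.807 -1.627  0.146] norm 2.436 min rows 7
turn share (sign: tool z down => negative of world) 0.2225
```

Call:
{"fn": "play_rows", "kwargs": {"series": [[[0.1, -0.1, 0, 0, 85], [0.22, -0.2, 0, 0, 85], [0.22, -0.2, 0, 0, 85], [0.22, -0.2, 0, 0, 85], [0.22, -0.2, 0, 0, 85], [0.22, -0.2, 0, 0, 85], [0.22, -0.2, 0, 0, 85], [0.22, -0.2, 0, 0, 85], [0.14, -0.12, 0, 0, 85], [0, 0, 0, 0, 85], [0, 0, 0, 0, 85], [0, 0, 0, 0, 85]]]}}

```text
time_s: 17.65
tool_pos: [0.5219, -0.0802, 0.207]
ee_rot: [-0.0, -0.088, 0.996, 0.0]
wrist_force: [0.1, -0.1, 0.6]
opening: 0.995
grasp_force: 0.0
```

```bash
python3 - <<'E'
from inhand import *
c=shot('wrist'); W=world(c); hubs(W)
plan([.5222,-.0808,.032])
E
```

```text
1 949 outer [0.4876 0.179  0.0246] z 0.0662 inner r 0.0143
2 889 outer [0.5072 0.0432 0.0245] z 0.0665 inner r 0.0143
3 1008 outer [ 0.5236 -0.0813  0.0248] z 0.0669 inner r 0.0123
t 17.7 tcp [ 0.5222 -0.0797  0.207 ] yaw_y 100.13 tiltdeg 0.02 F [-0.1  0.3  0.3] grip 0.0 op 0.995 j7 1.77
shift shares [ 0.002 -0.011  1.75 ] norm 1.75 min rows 5
```

Call:
{"fn": "play_rows", "kwargs": {"series": [[[0, -0.01, 0.3, 0, 85], [0, 0, 0.35, 0, 85], [0, 0, 0.35, 0, 85], [0, 0, 0.3, 0, 85], [0, 0, 0.2, 0, 85], [0, 0, 0.15, 0, 85], [0, 0, 0.1, 0, 85], [0, 0, 0, 0, 85], [0, 0, 0, 0, 85]]]}}

```text
time_s: 18.45
tool_pos: [0.5222, -0.0809, 0.032]
ee_rot: [-0.0, -0.088, 0.996, 0.0]
wrist_force: [-0.9, 0.1, 0.1]
opening: 0.995
grasp_force: 0.0
```

Call:
{"fn": "play_rows", "kwargs": {"force": 60, "series": [[[0, 0, 0, 0, 65], [0, 0, 0, 0, 58], [0, 0, 0, 0, 53], [0, 0, 0, 0, 48], [0, 0, 0, 0, 42], [0, 0, 0, 0, 42], [0, 0, 0, 0, 42], [0, 0, 0, 0, 42]]]}}

```text
time_s: 19.12
tool_pos: [0.5232, -0.0804, 0.0346]
ee_rot: [0.002, -0.088, 0.996, 0.0]
wrist_force: [-4.3, 5.6, 25.3]
opening: 0.496
grasp_force: 12.5
```

```bash
python3 - <<'E'
from plan import *
plan([.5222,-.0808,.032])
a=shot('wrist'); b=shot('side'); 
save('g.png',np.hstack([cv2.resize(a['img'],(400,300)),cv2.resize(b['img'][190:310,200:360],(400,300),interpolation=cv2.INTER_CUBIC)]))
plan([.5222,-.0808,.032])
E
```

```text
t 19.12 tcp [ 0.5232 -0.0804  0.0346] yaw_y 100.1 tiltdeg 0.2 F [-4.3  5.6 25.3] grip 12.5 op 0.496 j7 1.75
shift shares [ 0.01  -0.002  0.026] norm 0.028 min rows 1
t 19.22 tcp [ 0.5232 -0.0804  0.0346] yaw_y 100.11 tiltdeg 0.21 F [-4.   5.2 24.5] grip 12.5 op 0.49 j7 1.75
shift shares [ 0.01  -0.002  0.026] norm 0.028 min rows 1
```

View pics/g.png

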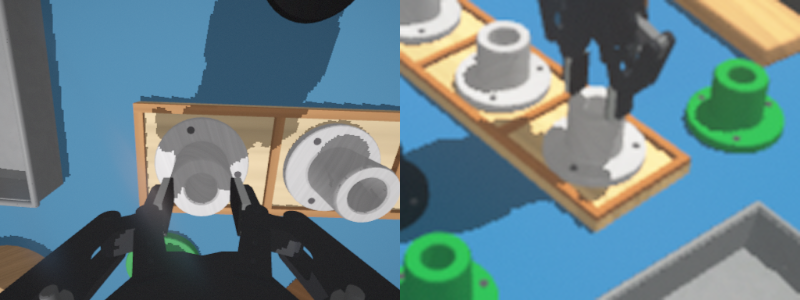

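```bash
python3 - <<'E'
from inhand import *
c=shot('wrist'); W=world(c)
R=pose()[1]; s=c['s']; T=(W-s['tool_pos'])@R
m=(W[...,2]>.0625)&(W[...,2]<.075)&(np.hypot(W[...,0]-.52,W[...,1]+.08)<.04)
P=W[m]; print('top z',np.percentile(P[:,2],[5,50,95]), 'mean',P.mean(0), fitc(P))
v,u=np.nonzero(m); print(u.min(),u.max(),v.min(),v.max())
A=np.c_[P[:,:2],np.ones(len(P))]; print('tilt plane',np.linalg.lstsq(A,P[:,2],rcond=None)[0])
# flange
for z0,z1 in((.018,.032),):
    m=(W[...,2]>z0)&(W[...,2]<z1)&(np.hypot(W[...,0]-.52,W[...,1]+.08)<.05); Q=W[m]
    A=np.c_[Q[:,:2]-[.522,-.08],np.ones(len(Q))]; print('flange',len(Q),fitc(Q,.045),'plane',np.linalg.lstsq(A,Q[:,2],rcond=None)[0])
hubs(W)
save('g2.png',cv2.resize(c['img'][130:330,150:400],(750,600),interpolation=cv2.INTER_CUBIC))
E
```

```text
top z [0.06432609 0.06708883 0.0699872 ] mean [ 0.52080622 -0.08145576  0.06711815] [ 0.5227 -0.0809  0.0248]
198 319 199 276
tilt plane [0.00590434 0.00083942 0.06411151]
flange 5444 [ 0.5167 -0.0824  0.0459] plane [0.03258175 0.00397904 0.02298507]
2 3757 outer [0.507  0.0431 0.0248] z 0.0663 inner r 0.0141
3 3964 outer [ 0.5227 -0.0809  0.0248] z 0.0671 inner r 0.0116
```

View pics/g2.png

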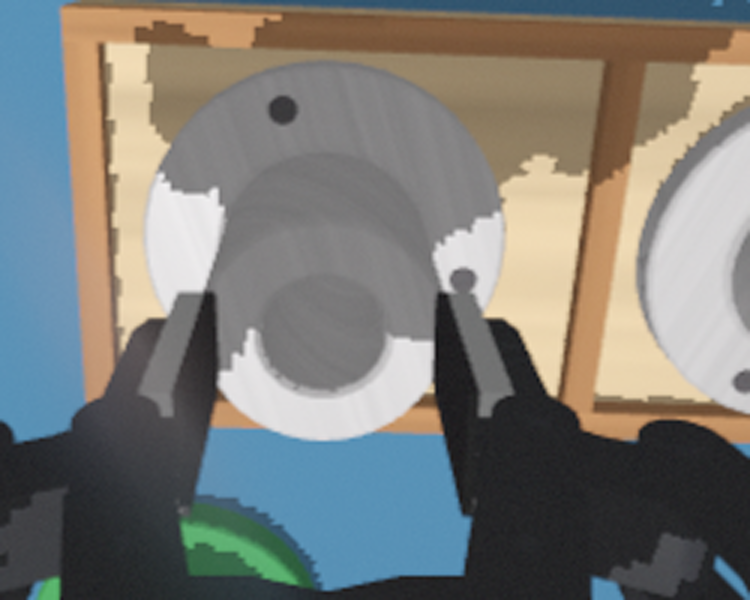

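The crop shows the hub level and centred, with its mouth at (322,335) and the pads flat on both sides of the boss. The fingers simply stopped at their commanded opening before the full grip built up. I'll ease up 2 mm and close fully.

Call:
{"fn": "play_rows", "kwargs": {"series": [[[0, 0, -0.02, 0, 42], [0, 0, 0, 0, 30], [0, 0, 0, 0, 30], [0, 0, 0, 0, 30], [0, 0, 0, 0, 30], [0, 0, 0, 0, 30]]]}}

```text
time_s: 19.77
tool_pos: [0.5229, -0.0816, 0.036]
ee_rot: [0.001, -0.088, 0.996, -0.0]
wrist_force: [-3.0, 1.0, 22.2]
opening: 0.357
grasp_force: 11.2
```

```bash
python3 - <<'E'
from inhand import *
c=shot('wrist'); b=shot('side'); W=world(c); hubs(W)
save('g3.png',np.hstack([cv2.resize(c['img'][130:330,150:400],(400,320),interpolation=cv2.INTER_CUBIC),cv2.resize(b['img'][190:290,210:335],(400,320),interpolation=cv2.INTER_CUBIC)]))
print(env.sense()['grasp_force'],env.sense()['opening'])
E
```

```text
2 3704 outer [0.5069 0.0431 0.0248] z 0.0663 inner r 0.0141
3 3119 outer [ 0.5226 -0.0813  0.0244] z 0.067 inner r 0.0117
11.202516187622678 0.3532949576120664
```

View pics/g3.png

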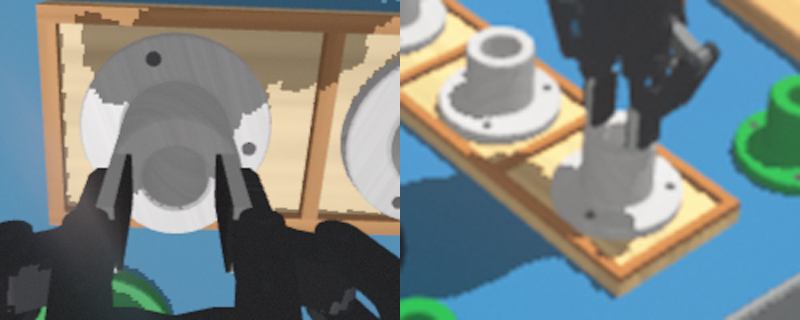

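```bash
python3 - <<'E'
from inhand import *
c=shot('wrist'); W=world(c); s,R=pose(); T=(W-s['tool_pos'])@R*1e3
for v in (229,235,245,255,270):
    print(v,[(u,*T[v,u].round(0).astype(int)) for u in list(range(208,240,5))+list(range(278,312,5)) if np.isfinite(T[v,u]).all()])
print(s['tool_pos'],s['wrist_force'])
E
```

```text
229 [(208, np.int64(-15), np.int64(-39), np.int64(14)), (213, np.int64(-14), np.int64(-35), np.int64(13)), (218, np.int64(-15), np.int64(-31), np.int64(14)), (223, np.int64(12), np.int64(-20), np.int64(-40)), (228, np.int64(11), np.int64(-17), np.int64(-39)), (233, np.int64(7), np.int64(-15), np.int64(-30)), (238, np.int64(8), np.int64(-12), np.int64(-31)), (278, np.int64(8), np.int64(11), np.int64(-32)), (283, np.int64(7), np.int64(14), np.int64(-31)), (288, np.int64(11), np.int64(16), np.int64(-39)), (293, np.int64(11), np.int64(19), np.int64(-38)), (298, np.int64(11), np.int64(21), np.int64(-38)), (303, np.int64(-15), np.int64(34), np.int64(14)), (308, np.int64(-15), np.int64(37), np.int64(14))]
235 [(208, np.int64(-21), np.int64(-40), np.int64(15)), (213, np.int64(8), np.int64(-26), np.int64(-39)), (218, np.int64(12), np.int64(-22), np.int64(-46)), (223, np.int64(11), np.int64(-19), np.int64(-45)), (228, np.int64(11), np.int64(-16), np.int64(-46)), (233, np.int64(3), np.int64(-15), np.int64(-31)), (238, np.int64(3), np.int64(-12), np.int64(-31)), (278, np.int64(-5), np.int64(12),
[... 1818 characters left out ...]
-19), np.int64(-78)), (218, np.int64(12), np.int64(-17), np.int64(-78)), (223, np.int64(7), np.int64(-16), np.int64(-70)), (228, np.int64(-2), np.int64(-16), np.int64(-58)), (233, np.int64(-54), np.int64(-21), np.int64(18)), (238, np.int64(-55), np.int64(-17), np.int64(18)), (278, np.int64(-20), np.int64(11), np.int64(-31)), (283, np.int64(-54), np.int64(20), np.int64(17)), (288, np.int64(-4), np.int64(15), np.int64(-54)), (293, np.int64(6), np.int64(15), np.int64(-69)), (298, np.int64(7), np.int64(17), np.int64(-70)), (303, np.int64(12), np.int64(18), np.int64(-78)), (308, np.int64(12), np.int64(20), np.int64(-78))]
[ 0.52294065 -0.08162834  0.03607027] [-2.92294905  1.55310001 22.59056926]
```

The depth readings show the fingertips standing on top of the boss: they end about 31 mm behind the TCP, not at it. I'll lift clear and measure where they end at this opening and when open.

Call:
{"fn": "play_rows", "kwargs": {"series": [[[0, 0, -0.03, 0, 30], [0, 0, -0.05, 0, 30], [0, 0, -0.2, 0, 50], [0, 0, -0.3, 0, 50], [0, 0, 0, 0, 50], [0, 0, 0, 0, 50]]]}}

```text
time_s: 20.42
tool_pos: [0.5229, -0.0818, 0.0938]
ee_rot: [0.002, -0.088, 0.996, -0.0]
wrist_force: [0.6, -0.3, -0.4]
opening: 0.583
grasp_force: 0.0
```

```bash
cat > tips.py <<'E'
from inhand import *
def tips(c):
    W=world(c); s,R=pose(); T=(W-s['tool_pos'])@R*1e3
    for sg in(-1,1):
        m=(T[...,2]<5)&(T[...,2]>-75)&(np.abs(T[...,0])<13)&(sg*T[...,1]>5)&(sg*T[...,1]<60); P=T[m]
        if len(P)==0: continue
        k=P[P[:,2]>np.percentile(P[:,2],98)]
        print('side',sg,len(P),'tool z max',P[:,2].max().round(1),'98%',np.percentile(P[:,2],98).round(1),'tip y range',k[:,1].min().round(1),k[:,1].max().round(1),'x',k[:,0].mean().round(1))
E
python3 - <<'E'
from tips import *
plan([.5222,-.0808,.032]); c=shot('wrist'); tips(c); hubs(world(c))
E
```

```text
t 20.42 tcp [ 0.5229 -0.0818  0.0938] yaw_y 100.05 tiltdeg 0.19 F [ 0.6 -0.3 -0.4] grip 0.0 op 0.583 j7 1.76
shift shares [0.007 0.012 0.618] norm 0.618 min rows 2
side -1 1537 tool z max -34.6 98% -37.9 tip y range -28.3 -25.6 x 1.4
side 1 1532 tool z max -34.2 98% -38.1 tip y range 24.0 28.0 x 1.8
2 2034 outer [0.5072 0.043  0.0247] z 0.0665 inner r 0.014
3 2219 outer [ 0.5232 -0.0814  0.0247] z 0.0669 inner r 0.012
```

Call:
{"fn": "play_rows", "kwargs": {"series": [[[0, 0, 0, 0, 85], [0, 0, 0, 0, 85], [0, 0, 0, 0, 85], [0, 0, 0, 0, 85]]]}}

```text
time_s: 20.8
tool_pos: [0.5216, -0.0815, 0.0916]
ee_rot: [-0.001, -0.088, 0.996, 0.0]
wrist_force: [0.2, 0.1, -0.4]
opening: 0.994
grasp_force: 0.0
```

```bash
python3 - <<'E'
from tips import *
plan([.5222,-.0808,.032]); c=shot('wrist'); tips(c); hubs(world(c))
save('g4.png',cv2.resize(c['img'],(640,480)))
E
```

```text
t 20.8 tcp [ 0.5216 -0.0815  0.0916] yaw_y 100.08 tiltdeg 0.07 F [ 0.2  0.1 -0.4] grip 0.0 op 0.994 j7 1.76
shift shares [-0.008  0.005  0.596] norm 0.596 min rows 2
side -1 1617 tool z max -43.0 98% -45.6 tip y range -43.4 -42.6 x -0.0
side 1 1614 tool z max -42.4 98% -45.4 tip y range 41.9 42.5 x -0.4
2 2055 outer [0.507  0.0432 0.0248] z 0.0664 inner r 0.0143
3 2246 outer [ 0.5232 -0.0813  0.0247] z 0.0669 inner r 0.0121
```

View pics/g4.png

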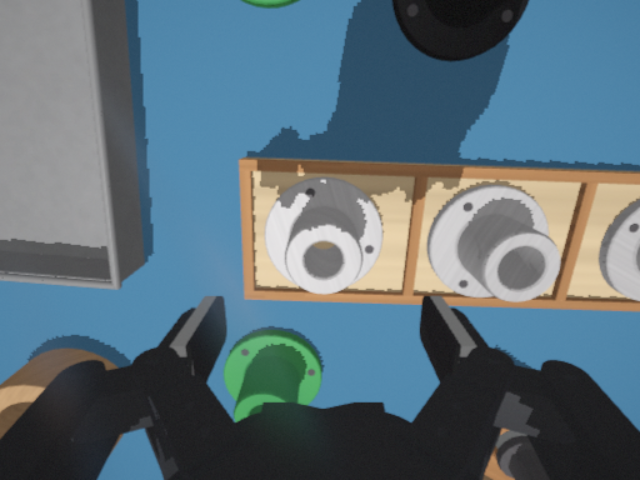

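The view shows the open fingers above the hub, which is undisturbed with its mouth at (323,258). The tips end 34 mm behind the reported TCP at a 50 mm opening and 43 mm behind when open, so I'll go 30 mm lower.

Call:
{"fn": "play_rows", "kwargs": {"series": [[[-0.004, 0, 0.15, 0, 85], [0, 0, 0.2, 0, 85], [0, 0, 0.2, 0, 85], [0, 0, 0.15, 0, 85], [0, 0, 0.1, 0, 85], [0, 0, 0.06, 0, 85], [0, 0, 0.03, 0, 85], [0, 0, 0, 0, 85]]]}}

```text
time_s: 21.52
tool_pos: [0.5223, -0.0814, 0.003]
ee_rot: [-0.0, -0.088, 0.996, 0.0]
wrist_force: [-0.5, 0.1, 0.6]
opening: 0.993
grasp_force: 0.0
```

Call:
{"fn": "play_rows", "kwargs": {"force": 50, "series": [[[0, 0, 0, 0, 65], [0, 0, 0, 0, 55], [0, 0, 0, 0, 50], [0, 0, 0, 0, 45], [0, 0, 0, 0, 40], [0, 0, 0, 0, 40], [0, 0, 0, 0, 40], [0, 0, 0, 0, 40]]]}}

```text
time_s: 22.18
tool_pos: [0.5228, -0.0814, 0.0043]
ee_rot: [0.001, -0.088, 0.996, -0.0]
wrist_force: [-0.9, 0.8, 8.7]
opening: 0.574
grasp_force: 50.7
```

Gripped properly now: 49 mm opening and 50 N. Lifting.

Call:
{"fn": "play_rows", "kwargs": {"series": [[[0, 0, -0.05, 0, 40], [0, 0, -0.1, 0, 40], [0, 0, -0.2, 0, 40], [0, 0, -0.2, 0, 40], [0, 0, -0.2, 0, 40], [0, 0, -0.15, 0, 40], [0, 0, 0, 0, 40], [0, 0, 0, 0, 40]]]}}

```text
time_s: 22.85
tool_pos: [0.5228, -0.0816, 0.0944]
ee_rot: [0.001, -0.088, 0.996, -0.0]
wrist_force: [-0.1, -0.8, -2.8]
opening: 0.576
grasp_force: 52.4
```

```bash
python3 - <<'E'
from tips import *
plan([.4865,-.322,.095]); c=shot('wrist'); W=world(c)
m=(W[...,2]>.14)&(W[...,2]<.17)&(np.hypot(W[...,0]-.522,W[...,1]+.081)<.035); P=W[m]; print('held top',len(P),np.median(P[:,2]),fitc(P))
m=(W[...,2]>.033)&(W[...,2]<.048)&(W[...,1]<-.2)&(W[...,1]>-.45)&(W[...,0]>.35)&(W[...,0]<.62); P=W[m]; print('rim',len(P),P.min(0),P.max(0))
E
```

```text
t 22.85 tcp [ 0.5228 -0.0816  0.0944] yaw_y 100.06 tiltdeg 0.13 F [-0.1 -0.8 -2.8] grip 52.4 op 0.576 j7 1.76
shift shares [ 0.777 -2.304 -0.006] norm 2.431 min rows 7
held top 9380 0.156855365690517 [ 0.5228 -0.0823  0.025 ]
rim 3357 [ 0.39927858 -0.31707005  0.0330019 ] [ 0.58958336 -0.2217614   0.04562134]
```

Call:
{"fn": "play_rows", "kwargs": {"series": [[[0.04, -0.1, 0, 0, 40], [0.08, -0.24, 0, 0, 40], [0.09, -0.27, 0, 0, 40], [0.09, -0.27, 0, 0, 40], [0.09, -0.27, 0, 0, 40], [0.09, -0.27, 0, 0, 40], [0.09, -0.27, 0, 0, 40], [0.09, -0.27, 0, 0, 40], [0.08, -0.24, 0, 0, 40], [0.037, -0.104, 0, 0, 40], [0, 0, 0, 0, 40], [0, 0, 0, 0, 40]]]}}

```text
time_s: 23.9
tool_pos: [0.4851, -0.3221, 0.0923]
ee_rot: [-0.001, -0.087, 0.996, 0.001]
wrist_force: [-0.1, 1.0, -3.0]
opening: 0.576
grasp_force: 52.5
```

```bash
python3 - <<'E'
from tips import *
plan([.4865,-.322,.01]); c=shot('top'); W=world(c)
g=comp=None
m=(W[...,2]>.14)&(W[...,2]<.18)&(np.hypot(W[...,0]-.486,W[...,1]+.322)<.05);print('joint',env.sense()['joint_pos'].round(2))
c=shot('wrist'); W=world(c)
m=(W[...,2]>.14)&(W[...,2]<.17)&(np.hypot(W[...,0]-.486,W[...,1]+.322)<.04); P=W[m]; print('held top',len(P),np.median(P[:,2]),fitc(P))
m=(W[...,2]>.033)&(W[...,2]<.048)&(W[...,1]<-.2)&(W[...,1]>-.45)&(W[...,0]>.35)&(W[...,0]<.62); P=W[m]; print('rim',len(P),P.min(0),P.max(0),cv2.minAreaRect(P[:,:2].astype(np.float32)))
E
```

```text
t 23.9 tcp [ 0.4851 -0.3221  0.0923] yaw_y 99.99 tiltdeg 0.11 F [-0.1  1.  -3. ] grip 52.5 op 0.576 j7 2.16
shift shares [-0.015 -0.002  0.822] norm 0.823 min rows 3
joint [ 0.54  0.57 -0.08  2.02  0.08  0.55  2.16]
held top 9557 0.15489081976759206 [ 0.486  -0.3215  0.0252]
rim 6912 [ 0.37860513 -0.42383701  0.03300178] [ 0.59306033 -0.22601663  0.04564568] ((0.4879363477230072, -0.3232254981994629), (0.20481984317302704, 0.185940682888031), 4.820568084716797)
```

Centred over the tray to within 2 mm. Lowering by about 90 mm.

Call:
{"fn": "play_rows", "kwargs": {"series": [[[0, 0, 0.1, 0, 40], [0, 0, 0.2, 0, 40], [0, 0, 0.2, 0, 40], [0, 0, 0.15, 0, 40], [0, 0, 0.1, 0, 40], [0, 0, 0.06, 0, 40], [0, 0, 0.04, 0, 40], [0, 0, 0.02, 0, 40], [0, 0, 0, 0, 40]]]}}

```text
time_s: 24.75
tool_pos: [0.4864, -0.3218, 0.0064]
ee_rot: [0.0, -0.088, 0.996, -0.0]
wrist_force: [-0.4, -0.2, -1.6]
opening: 0.577
grasp_force: 52.4
```

Call:
{"fn": "play_rows", "kwargs": {"series": [[[0, 0, 0.02, 0, 40], [0, 0, 0.01, 0, 40], [0, 0, 0.01, 0, 40], [0, 0, 0, 0, 40]]]}}

```text
time_s: 25.08
tool_pos: [0.4862, -0.322, 0.0025]
ee_rot: [0.0, -0.088, 0.996, -0.0]
wrist_force: [-0.9, 0.8, -3.5]
opening: 0.577
grasp_force: 52.5
```

Call:
{"fn": "play_rows", "kwargs": {"series": [[[0, 0, 0.015, 0, 40], [0, 0, 0.01, 0, 40], [0, 0, 0.01, 0, 40], [0, 0, 0, 0, 40]]]}}

```text
time_s: 25.42
tool_pos: [0.4861, -0.3218, -0.0014]
ee_rot: [-0.0, -0.088, 0.996, 0.0]
wrist_force: [-0.2, 0.3, -2.6]
opening: 0.577
grasp_force: 52.5
```

Call:
{"fn": "play_rows", "kwargs": {"series": [[[0, 0, 0.01, 0, 40], [0, 0, 0.007, 0, 40], [0, 0, 0, 0, 40]]]}}

```text
time_s: 25.67
tool_pos: [0.4861, -0.3218, -0.003]
ee_rot: [-0.0, -0.088, 0.996, 0.0]
wrist_force: [-0.4, 0.0, -2.5]
opening: 0.575
grasp_force: 52.5
```

Call:
{"fn": "play_rows", "kwargs": {"series": [[[0, 0, 0.007, 0, 40], [0, 0, 0.007, 0, 40], [0, 0, 0, 0, 40]]]}}

```text
time_s: 25.92
tool_pos: [0.4862, -0.3219, -0.0036]
ee_rot: [0.0, -0.088, 0.996, -0.0]
wrist_force: [-1.9, 0.9, 6.7]
opening: 0.576
grasp_force: 53.3
```

Touchdown, with the force going from -2.5 to +6.7 N. Releasing and rising.

Call:
{"fn": "play_rows", "kwargs": {"series": [[[0, 0, -0.005, 0, 46], [0, 0, 0, 0, 52], [0, 0, 0, 0, 60], [0, 0, 0, 0, 85], [0, 0, 0, 0, 85], [0, 0, 0, 0, 85], [0, 0, -0.15, 0, 85], [0, 0, -0.3, 0, 85], [0, 0, -0.4, 0, 85], [0, 0, -0.4, 0, 85], [0, 0, -0.4, 0, 85], [0, 0, 0, 0, 85]]]}}

```text
time_s: 26.92
tool_pos: [0.4893, -0.3238, 0.1685]
ee_rot: [0.004, -0.088, 0.996, -0.003]
wrist_force: [1.6, -0.5, 0.4]
opening: 0.995
grasp_force: 0.0
```

Call:
{"fn": "play_rows", "kwargs": {"series": [[[0, 0, -0.3, 0, 85], [0, 0, 0, 0, 85], [0, 0, 0, 0, 85]]]}}

```text
time_s: 27.17
tool_pos: [0.4868, -0.3223, 0.1927]
ee_rot: [0.001, -0.088, 0.996, -0.001]
wrist_force: [-0.2, 0.5, -0.3]
opening: 0.996
grasp_force: 0.0
```

```bash
python3 - <<'E'
from tips import *
plan([.4865,-.322,.2]); c=shot('wrist'); W=world(c)
m=(W[...,2]>.05)&(W[...,2]<.07)&(np.hypot(W[...,0]-.486,W[...,1]+.322)<.04); P=W[m]; r=fitc(P); print('placed top',len(P),np.median(P[:,2]),r)
A=np.c_[P[:,:2]-r[:2],np.ones(len(P))]; k=A[:,2]>0; Z=P[:,2]; ok=abs(Z-np.median(Z))<.003; print('tilt',np.linalg.lstsq(A[ok],Z[ok],rcond=None)[0])
a=shot('top'); W=world(a); hubs(W)
m=(W[...,2]>.12)&(W[...,2]<.15)&(np.hypot(W[...,0]-.667,W[...,1]-.109)<.04); print('gauge top',W[m].mean(0),W[m][:,2].max())
save('end.png',cv2.resize(a['img'],(800,600)))
E
```

```text
t 27.17 tcp [ 0.4868 -0.3223  0.1927] yaw_y 100.06 tiltdeg 0.18 F [-0.2  0.5 -0.3] grip 0.0 op 0.996 j7 2.18
shift shares [ 0.003  0.004 -0.073] norm 0.074 min rows 1
placed top 1092 0.059041869471967504 [ 0.4871 -0.3222  0.0248]
tilt [0.00701866 0.00157755 0.05905497]
1 134 outer [0.4848 0.1803 0.0239] z 0.0667 inner r 0.0153
2 125 outer [0.5052 0.0448 0.0239] z 0.0663 inner r 0.0154
gauge top [0.66669357 0.11024672 0.13424579] 0.14082726858487488
```

View pics/end.png

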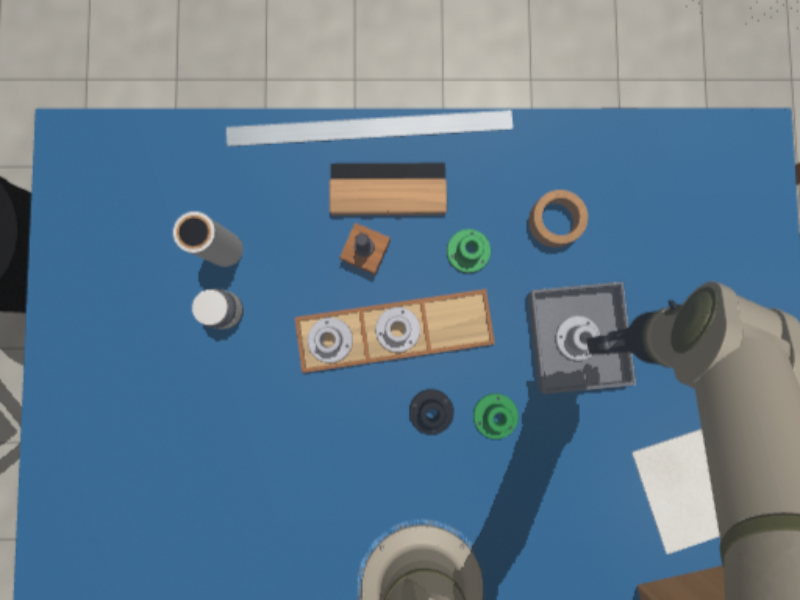

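The last top view shows the gauge in its block (364,245), the two good hubs in their stalls (328,338) and (397,328), and the tight hub level on the tray floor (578,338). Nothing else has moved, so I'm handing in.

```bash
python3 -c "
from station import env
print(env.job_done())"
```

```text
the job is handed in; nothing more can be done
None
```

The job is handed in, verdict not shown: the left and middle hubs took the gauge (about 28 mm in) and stay in their stalls, the right-hand hub stopped it at the mouth and stands flange-down in the rework tray, and the gauge is back upright in its block; on the first grasp of that hub the fingertips pressed on top of its boss at about 25 N without shifting it.

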